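# Open the square oil tank's gate valve and back it off

## Robot

A 6-joint arm with a two-finger parallel gripper is mounted at the origin on the work surface. World frame = base frame: x ahead of the robot, y to its left, z up, the work surface at z = 0. Lengths are in m, angles in rad, forces in N, time in s.
With the tool pointing down it reaches from about 0.25 to 0.775 m from the base axis. Payload 8.9 kg.
Tool frame: the origin (TCP) lies on the mounting face of the last link; the fingertips stand 173 mm ahead of it and the grasp point (between the pads) lies 155 mm ahead of it; z points along the fingers, y is the line along which they close (so a half turn about z gives the same grasp; the last joint's range is limited). The gripper opens to 85 mm and grips with 20 to 120 N. Pads are 22 mm wide; open, the fingers measure 114 mm over their backs; the gripper's body (76 mm by 85 mm) begins 54 mm behind the grasp point. The pads swing forward as they close: fully open they stand 13 mm farther back than shut.
Start: joints at [-1.35, 0.291, -0.153, 1.127, 0, 1.431], TCP at [0.185, -0.491, 0.405] pointing down, gripper open.
Joint ranges: [-2.52, 2.52], [-0.91, 1.74], [-1.3, 1.37], [-1.96, 2.02], [-1.52, 1.47], [-3.14, 3.14]. Speed limits (rad/s): [2.22, 2.22, 2.79, 3.14, 3.14, 3.14].

## Interface

Orientations are given as [roll, pitch, yaw] about the fixed x, y, z axes, in that order (R = Rz(yaw) Ry(pitch) Rx(roll)).
In Python, from workcell import sensors, cams, workorder gives the robot as it stands.
- The arm moves only by the tool carry_out, never from a script. Its arguments are lists of equal length, an entry for each row: "travel": the shift along the world's x, y, z in mm, a list of three; "yaw": the turn about the world's z in degrees. In form: {"travel": [[dx, dy, dz], ...], "yaw": [yaw, ...]}. A call has 1 to 10 rows; each row is the pose to reach, as a shift and turn from the pose commanded when the call began; what a row does not reach only later rows make up. A row lasts 1/12 s, in which the tool goes at most 41.7 mm and 7.16 degrees, less where a joint would pass 70% of its speed; a pose out of reach is approached as far as the arm can. A call with a gripper value outside its range is refused whole. "grip" is the finger opening in mm, from 0 to 85.4, set as the call begins (left out, the last holds). The fingers move at their own pace and stop on an object; "force" is the grip in N (left out, the last holds). Time passes only in rows, so rows that repeat a pose let the fingers close. It gives the time, the measured TCP pose, the force, the opening and the grip force at its end, in the units of the state.
- sensors.get_obs(): the state, without advancing time (a new reading comes with each control period).
- cams.capture(name): name is "scene" or "top"; returns (picture, depth): 400x640x3 uint8, blue, green, red; 400x640 float32, m along the optical axis (not along the pixel's ray), 0 where there is no reading.
- cams.calibration(name): a dict with "fx", "fy", "cx", "cy" (pixels), "k1" (the pictures are not rectified: a ray, as slopes to the right and down, at radius r is drawn at 1 + k1 r^2 times it, then the intrinsics apply), "view" (4x4, takes a point from world to camera coordinates). Camera axes: x right, y down, z forward; pixel columns grow to the right and rows downward; lengths in m; the calibration is good to about 2 mm. A picture is of the moment at which its call begins. calibration takes no time and is no camera call.
- workorder.sign_off(): hands the job in; it is judged then, once.
Trained networks look in the newest picture that a camera, given by its name, has taken for a name from the list of things; names that differ only in an ending like _2 or _b are one class to them, and where a whole thing is asked for, a point or a joint stands for the part that bears it (a point fixed in the world has none). Each returns a list of dicts, best first, with "conf" (0 to 1); they miss things now and then, are a little off and sometimes report something else, mostly with a low value. They report only what shows in the picture. A call takes as long as a camera call.
- cams.cut_out(camera, target): "region" (400x640 bool, what is visible of it) and "at" ([column, row] in pixels, amid what is visible of it).
The state is a dict: "clock": time; "qpos": joint angles; "qvel": joint speeds; "joint_torque": joint torques, N m; "ee_pos": TCP position; "ee_rot": TCP orientation; "force": force on the tool from outside, world axes, zero at the start; "wrist_torque": the same for the moment, N m; "opening": finger opening in m; "grasp_force": force on a finger pad.
Only numpy, scipy, OpenCV 4.12 (cv2) and the standard library are available. Lean on these libraries where they do the work, as an engineer would, in place of code of your own. Each camera call takes 0.05 s, during which the arm holds its last target. There are 200 camera calls.

## Task

In the pantry, open the gate valve of the square-sided oil tank (not the round one): crank its handwheel by the upright black knob, counterclockwise seen from above, until you feel the stop, then turn it back a quarter turn so that it cannot seize, and let go. Leave the round tank's valve as it is.

Things in the scene. Friction and masses are not known exactly. Their poses are not given: they have to be found in the camera images.
- square_valve (a joint): Angle (rad) of the handwheel before the box-shaped tank (aluminium, 180 x 160 mm, 165 mm tall). 0 = fully open end stop, negative = short of it; counterclockwise from above raises it. Starts 1.1 to 1.9 turns short (-11.9 to -6.9); a quarter turn back is -1.57. At the stop the knob stands over the outlet pipe on the spout side. Turns with about 3 N at the knob, stays where left.
- square_hub (a point): On that wheel's vertical axis at rim height, 182 mm above the counter; does not turn with it. x: level, from spout to tank; z up. Dark steel wheel, rim radius 65 mm, bar 14 mm, three spokes; only the knob rises over 12 mm above this point. Tank wall 110 mm along +x; spout 92 mm along -x over a 60 mm tall beaker. Valve yaw varies up to 14 degrees.
- square_knob (a point): Centre (half-way up) of that wheel's crank knob: upright black cylinder, 24 mm in diameter, 55 mm tall, 55 mm from the wheel's axis, centre 33.5 mm above the hub point (spans 6 to 61 mm above it). It spins freely about its own upright axis, so it can be held from above and led round the circle without turning the hand.
- round_knob (a point): Centre of the identical knob on the identical valve of the other tank, a round drum 180 mm in diameter: leave it alone. The two valves stand left and right of each other, at least 300 mm apart, either way round.

How it is judged:
On the way:
1. the square tank's valve is cranked open to its stop (within 10 degrees) (value of joint square_valve above -0.175 rad), for 0.1 s.
At the end, for the whole second after the job is handed in: After having reached its stop, the square tank's handwheel rests a quarter turn (90 degrees, within 20) back from it (value of joint square_valve between -1.92 and -1.22 rad); the robot touches nothing.
It fails at once if the round tank's valve is turned (its knob moved more than 20 mm) (distance of round_knob from where it was at the start of the episode above 0.02 m).
It also fails if it takes over 56 s, if anything falls off the work surface, if the arm or the gripper's body presses on something with over 40 N, if the wrist force passes 120 N, or if a joint passes its speed limit or range.

## Working session

There is one attempt and no reset: what is moved stays moved. The work goes in short steps, Python scripts to look and compute and a tool call to move; the robot and the scene stay as the last step left them, time stands still between calls to the robot, and variables do not carry over. Pictures are saved under pics/ and viewed, at most 10 in all, crops included, and the job is handed in when it is done.

Besides the shell and the picture viewer there is one more tool, called after "Call:" as a command line: name --pt "numbers of a row" for each row, then --argument value for the rest. carry_out: Moves the arm, as the interface text tells. Its arguments: {"type":"object","properties":{"travel":{"type":"array"},"yaw":{"type":"array"},"grip":{"type":"number"},"force":{"type":"number"}},"required":["travel","yaw"]}

```bash
mkdir -p pics; cat > h.py <<'E'
import numpy as np, cv2
from workcell import sensors, cams, workorder
def pt(cam,D,u,v,d=None):
    c=cams.calibration(cam); K=np.array([[c["fx"],0,c["cx"]],[0,c["fy"],c["cy"]],[0,0,1.]])
    uv=np.atleast_2d(np.c_[u,v]).astype(float)
    n=cv2.undistortPoints(uv[:,None],K,np.array([c["k1"],0,0,0,0.]))[:,0]
    z=D[uv[:,1].astype(int),uv[:,0].astype(int)] if d is None else d
    P=np.c_[n*np.c_[z],z]
    V=np.linalg.inv(c["view"]); return P@V[:3,:3].T+V[:3,3]
def reg(cam,D,r):
    v,u=np.nonzero(r&(D>0)); return pt(cam,D,u,v)
E
python3 - <<'E'
from h import *
np.set_printoptions(precision=3,suppress=True)
for c in("top","scene"):
    I,D=cams.capture(c); cv2.imwrite(f"pics/{c}0.png",I); np.save(f"{c}D.npy",D)
    print(c,np.linalg.inv(cams.calibration(c)["view"])[:3,3])
    for t in("square_knob","square_valve","round_knob"):
        for o in cams.cut_out(c,t)[:3]:
            P=reg(c,D,o["region"]); print(c,t,o["conf"],o["at"],len(P),np.median(P,0) if len(P) else 0, np.percentile(P,95,axis=0) if len(P) else 0)
o=sensors.get_obs();print(o)
E
```

```text
top [ 0.419 -0.007  0.978]
top square_knob 0.58 [427.3, 191.3] 134 [ 0.529 -0.256  0.242] [ 0.538 -0.251  0.247]
top square_valve 0.65 [400.4, 192.0] 1779 [ 0.53 -0.21  0.19] [ 0.594 -0.145  0.24 ]
top round_knob 0.61 [209.7, 207.3] 165 [0.51  0.193 0.243] [0.519 0.206 0.246]
scene [0.96  0.245 0.805]
scene square_knob 0.54 [189.5, 179.9] 279 [ 0.536 -0.256  0.223] [ 0.542 -0.252  0.244]
scene square_valve 0.67 [213.9, 194.6] 1875 [ 0.535 -0.213  0.188] [ 0.595 -0.143  0.236]
scene round_knob 0.71 [405.7, 256.6] 341 [0.519 0.197 0.225] [0.523 0.207 0.244]
{'clock': 0.4, 'qpos': array([-1.35 ,  0.291, -0.154,  1.127, -0.   ,  1.432]), 'qvel': array([-0.   , -0.001,  0.001,  0.   ,  0.   , -0.   ]), 'joint_torque': array([ -0.001, -53.654,  33.131,   0.005,  -0.   ,   0.   ]), 'ee_pos': array([ 0.185, -0.491,  0.405]), 'ee_rot': array([-3.141, -0.   ,  0.36 ]), 'force': array([-0.392,  0.064,  0.256]), 'wrist_torque': array([-0.003,  0.043,  0.004]), 'grasp_force': 0.0, 'opening': 0.08559338222034954}
```

View pics/top0.png

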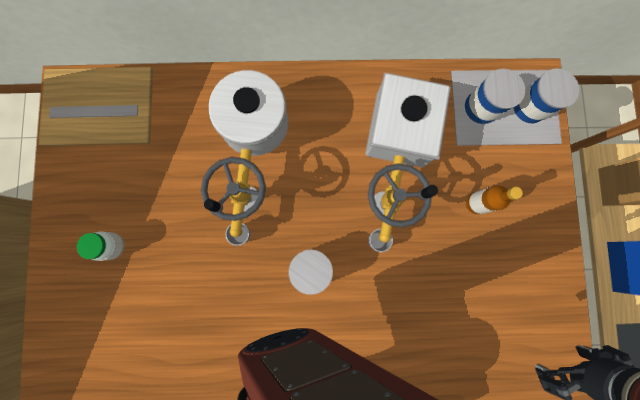

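View pics/scene0.png

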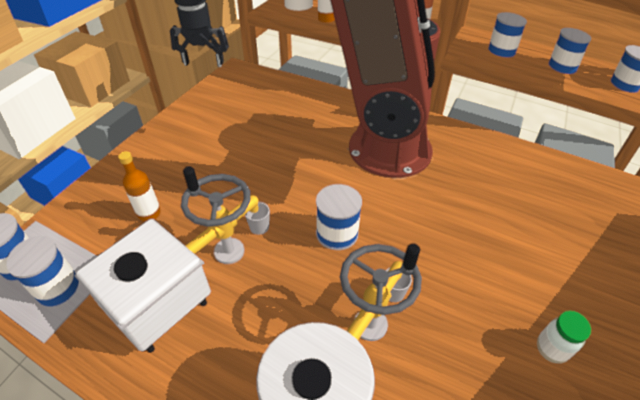

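```bash
python3 - <<'E'
from h import *
from scipy.optimize import least_squares
np.set_printoptions(precision=4,suppress=True)
for c in("top","scene"):
    I,D=cams.capture(c)
    for t in("square_valve","square_knob"):
        P=reg(c,D,cams.cut_out(c,t)[0]["region"])
        if t=="square_valve":
            Q=P[(P[:,2]>.17)&(P[:,2]<.196)]
            m=np.median(Q,0)[:2]
            # ring fit: robust
            f=lambda p:np.hypot(Q[:,0]-p[0],Q[:,1]-p[1])-.065
            s=least_squares(f,m,loss="cauchy",f_scale=.004); print(c,"hub",s.x,np.percentile(Q,[1,99],axis=0))
        else:
            T=P[P[:,2]>.236]; print(c,"knobtop",len(T),(T.min(0)+T.max(0))/2,T.mean(0),T.min(0),T.max(0))
    P=reg(c,D,np.ones((400,640),bool))
    k=(P[:,2]>.155)&(P[:,2]<.175)&(P[:,1]<-.05)&(P[:,0]>.4)
    print("tanktop",cv2.minAreaRect(P[k][:,:2].astype(np.float32)),k.sum())
E
```

```text
top hub [ 0.5294 -0.2061] [[ 0.4618 -0.271   0.1837]
 [ 0.598  -0.1385  0.1937]]
top knobtop 85 [ 0.5306 -0.2598  0.2428] [ 0.5306 -0.2592  0.244 ] [ 0.5198 -0.2685  0.2368] [ 0.5414 -0.2511  0.2487]
tanktop ((0.6715918779373169, -0.31273460388183594), (0.31713438034057617, 0.2997603118419647), 87.8110580444336) 4491
scene hub [ 0.5332 -0.2052] [[ 0.4652 -0.2707  0.1782]
 [ 0.5997 -0.1386  0.1918]]
scene knobtop 93 [ 0.5315 -0.2611  0.2411] [ 0.5329 -0.2602  0.2418] [ 0.5206 -0.2713  0.236 ] [ 0.5424 -0.2509  0.2462]
tanktop ((0.6740737557411194, -0.31354379653930664), (0.3177325129508972, 0.30388545989990234), 88.28862762451172) 6208
```

Top view: the square tank is at about (408,115), its wheel hub at (398,195), knob at (429,191) and spout at (381,240). The round tank's valve is on the left, hub at (233,190). The scene view agrees, with the square wheel at (216,199) and its knob at (190,180). A bottle stands near (495,200) in the top view, so I'll check its height and the valve yaw before moving.

```bash
python3 - <<'E'
from h import *
np.set_printoptions(precision=3,suppress=True)
D=np.load("topD.npy")
P=reg("top",D,np.ones((400,640),bool))
k=(P[:,1]<-.3)&(P[:,1]>-.5)&(P[:,0]>.4)&(P[:,0]<.6)&(P[:,2]>.03)
B=P[k];print("bottle",B.min(0),B.max(0),B[B[:,2].argmax()])
print("tank edge/spout",pt("top",D,[372,440,387,383,381,399,416],[155,163,228,236,240,158,108]))
I=cv2.imread("pics/top0.png").astype(int)
y=(I[...,2]>150)&(I[...,1]>110)&(I[...,0]<60); v,u=np.nonzero(y&(D>0)); 
Y=pt("top",D,u,v); Y=Y[(abs(Y[:,1]+.206)<.07)&(Y[:,2]>.03)&(Y[:,0]<.64)&(Y[:,0]>.42)]
d=cv2.fitLine(Y[:,:2].astype(np.float32),cv2.DIST_HUBER,0,.01,.01).ravel();print(len(Y),d,np.degrees(np.arctan2(d[1],d[0])))
T=P[(P[:,2]>.155)&(P[:,2]<.175)&(P[:,0]>.61)&(abs(P[:,1]+.23)<.13)]
print("tank",cv2.minAreaRect(T[:,:2].astype(np.float32)))
E
```

```text
bottle [ 0.498 -0.486  0.031] [ 0.557 -0.429  0.206] [ 0.539 -0.463  0.206]
tank edge/spout [[ 0.652 -0.171  0.062]
 [ 0.641 -0.37   0.003]
 [ 0.459 -0.19   0.115]
 [ 0.441 -0.181  0.112]
 [ 0.432 -0.182  0.081]
 [ 0.63  -0.228  0.114]
 [ 0.733 -0.258  0.177]]
185 [ 0.979 -0.202  0.533 -0.197] -11.626048
tank ((0.7242025136947632, -0.25165098905563354), (0.16273339092731476, 0.18311192095279694), 76.94446563720703)
```

Call:
carry_out --pt "10 5 40" --pt "45 25 55" --pt "80 50 55" --pt "115 75 55" --pt "150 100 55" --pt "185 125 55" --pt "220 150 55" --pt "260 180 55" --pt "300 205 55" --pt "330 225 55" --yaw '[0,0,0,0,0,0,0,0,0,0]' --grip 85 --force 50

```text
clock: 1.53
ee_pos: [0.5028, -0.2737, 0.4599]
ee_rot: [3.141, -0.0, 0.36]
force: [0.8, -1.8, -0.0]
opening: 0.0851
grasp_force: 0.0
```

Call:
carry_out --pt "16 6 0" --pt "16 6 0" --pt "16 6 -20" --pt "16 6 -40" --pt "16 6 -60" --pt "16 6 -75" --pt "16 6 -85" --pt "16 6 -85" --pt "16 6 -85" --yaw '[0,0,0,0,0,0,0,0,0]'

```text
clock: 2.28
ee_pos: [0.5171, -0.2696, 0.3749]
ee_rot: [-3.141, 0.0, 0.359]
force: [0.4, -0.0, 1.0]
opening: 0.0851
grasp_force: 0.0
```

```bash
python3 - <<'E'
from h import *
o=sensors.get_obs();print(o["ee_pos"],o["force"])
I,D=cams.capture("scene"); cv2.imwrite("pics/s1.png",cv2.resize(I[100:300,100:340],None,fx=3,fy=3))
E
```

```text
[ 0.5170964  -0.26955332  0.37490791] [ 0.43739615 -0.00258028  0.9779251 ]
```

View pics/s1.png

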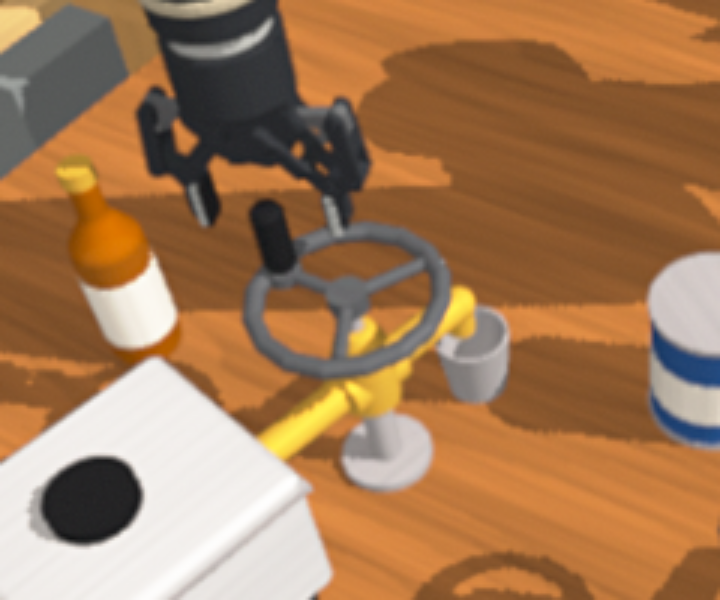

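The close-up shows the open fingertips at crop (205,215) and (337,225) straddling the knob at (270,235), slightly behind it. I'll move the remaining 14 mm in x and 10 mm in y, then close.

Call:
carry_out --pt "7 5 0" --pt "14 10 0" --pt "14 10 0" --pt "14 10 0" --yaw '[0,0,0,0]'

```text
clock: 2.67
ee_pos: [0.5321, -0.2588, 0.3751]
ee_rot: [3.141, -0.0, 0.361]
force: [0.9, -0.6, 0.1]
opening: 0.0851
grasp_force: 0.0
```

Call:
carry_out --pt "0 0 0" --pt "0 0 0" --pt "0 0 0" --pt "0 0 0" --pt "0 0 0" --pt "0 0 0" --pt "0 0 0" --pt "0 0 0" --pt "0 0 0" --pt "0 0 0" --yaw '[0,0,0,0,0,0,0,0,0,0]' --grip 15

```text
clock: 3.5
ee_pos: [0.5315, -0.26, 0.3751]
ee_rot: [3.14, -0.0, 0.359]
force: [0.6, -6.2, 2.4]
opening: 0.0229
grasp_force: 49.6
```

```bash
python3 - <<'E'
from h import *
o=sensors.get_obs();print(o["ee_pos"],o["force"],o["opening"],o["grasp_force"])
p=o["ee_pos"][:2]*1000; h=np.array([531,-205.5]); r=p-h; print(np.hypot(*r),np.degrees(np.arctan2(r[1],r[0])))
a0=np.degrees(np.arctan2(r[1],r[0]))
# shifts on 55 mm circle
for c in range(7):
    b=a0+c*100
    f=lambda a:55*np.r_[np.cos(np.radians(a)),np.sin(np.radians(a))]
    print(c,[[int(round(x)) for x in f(b+10*i)-f(b)]+[0] for i in range(1,11)])
E
```

```text
[ 0.53153121 -0.259955    0.37512933] [ 0.59072188 -6.17611565  2.43766393] 0.02285704167709543 49.6205115923658
54.45759508432866 -89.44109332785206
0 [[10, 1, 0], [19, 4, 0], [27, 8, 0], [35, 13, 0], [42, 20, 0], [47, 28, 0], [51, 37, 0], [54, 46, 0], [54, 56, 0], [54, 65, 0]]
1 [[-3, 9, 0], [-7, 18, 0], [-12, 26, 0], [-19, 32, 0], [-27, 38, 0], [-36, 42, 0], [-45, 44, 0], [-55, 45, 0], [-64, 44, 0], [-73, 41, 0]]
2 [[-9, -4, 0], [-16, -10, 0], [-23, -17, 0], [-29, -24, 0], [-33, -33, 0], [-35, -42, 0], [-36, -52, 0], [-35, -62, 0], [-32, -71, 0], [-28, -79, 0]]
3 [[6, -8, 0], [12, -15, 0], [20, -20, 0], [29, -24, 0], [38, -26, 0], [48, -27, 0], [57, -26, 0], [67, -24, 0], [75, -19, 0], [83, -14, 0]]
4 [[7, 7, 0], [12, 15, 0], [16, 23, 0], [18, 33, 0], [19, 42, 0], [18, 52, 0], [16, 61, 0], [12, 70, 0], [6, 78, 0], [-1, 84, 0]]
5 [[-8, 5, 0], [-17, 9, 0], [-26, 12, 0], [-35, 13, 0], [-45, 12, 0], [-54, 9, 0], [-63, 5, 0], [-71, -1, 0], [-77, -8, 0], [-83, -15, 0]]
6 [[-4, -9, 0], [-6, -18, 0], [-7, -28, 0], [-6, -37, 0], [-4, -46, 0], [1, -55, 0], [6, -63, 0], [13, -70, 0], [21, -75, 0], [30, -79, 0]]
```

Call:
carry_out --pt "10 1 0" --pt "19 4 0" --pt "27 8 0" --pt "35 13 0" --pt "42 20 0" --pt "47 28 0" --pt "51 37 0" --pt "54 46 0" --pt "54 56 0" --pt "54 65 0" --yaw '[0,0,0,0,0,0,0,0,0,0]'

```text
clock: 4.33
ee_pos: [0.5858, -0.1941, 0.3751]
ee_rot: [3.14, -0.001, 0.36]
force: [-2.7, -4.3, 4.4]
opening: 0.0226
grasp_force: 50.2
```

Forces are small and it's tracking the circle, so I'll continue.

Call:
carry_out --pt "-3 9 0" --pt "-7 18 0" --pt "-12 26 0" --pt "-19 32 0" --pt "-27 38 0" --pt "-36 42 0" --pt "-45 44 0" --pt "-55 45 0" --pt "-64 44 0" --pt "-73 41 0" --yaw '[0,0,0,0,0,0,0,0,0,0]'

```text
clock: 5.17
ee_pos: [0.5122, -0.1535, 0.3751]
ee_rot: [3.139, -0.001, 0.36]
force: [5.4, -7.2, 1.1]
opening: 0.0229
grasp_force: 49.8
```

Call:
carry_out --pt "-9 -4 0" --pt "-16 -10 0" --pt "-23 -17 0" --pt "-29 -24 0" --pt "-33 -33 0" --pt "-35 -42 0" --pt "-36 -52 0" --pt "-35 -62 0" --pt "-32 -71 0" --pt "-28 -79 0" --yaw '[0,0,0,0,0,0,0,0,0,0]'

```text
clock: 6.0
ee_pos: [0.4836, -0.2315, 0.375]
ee_rot: [-3.139, -0.0, 0.36]
force: [-1.7, 4.0, 10.1]
opening: 0.0229
grasp_force: 51.1
```

Call:
carry_out --pt "6 -8 0" --pt "12 -15 0" --pt "20 -20 0" --pt "29 -24 0" --pt "38 -26 0" --pt "48 -27 0" --pt "57 -26 0" --pt "67 -24 0" --pt "75 -19 0" --pt "83 -14 0" --yaw '[0,0,0,0,0,0,0,0,0,0]'

```text
clock: 6.83
ee_pos: [0.5675, -0.2469, 0.3751]
ee_rot: [3.139, 0.001, 0.359]
force: [-0.2, -4.6, 5.0]
opening: 0.023
grasp_force: 50.6
```

Call:
carry_out --pt "7 7 0" --pt "12 15 0" --pt "16 23 0" --pt "18 33 0" --pt "19 42 0" --pt "18 52 0" --pt "16 61 0" --pt "12 70 0" --pt "6 78 0" --pt "-1 84 0" --yaw '[0,0,0,0,0,0,0,0,0,0]'

```text
clock: 7.67
ee_pos: [0.5658, -0.1617, 0.3751]
ee_rot: [3.141, 0.0, 0.36]
force: [-0.0, -5.5, 5.5]
opening: 0.0231
grasp_force: 50.7
```

```bash
python3 - <<'E'
from h import *
o=sensors.get_obs();print(o["ee_pos"],o["force"],o["opening"],o["grasp_force"],o["qpos"])
r=o["ee_pos"][:2]*1000-np.array([531,-205.5]);print(np.hypot(*r),np.degrees(np.arctan2(r[1],r[0])))
I,D=cams.capture("scene"); cv2.imwrite("pics/s2.png",cv2.resize(I[100:300,100:340],None,fx=3,fy=3))
E
```

```text
[ 0.56576476 -0.161658    0.37509997] [-2.29030333e-03 -5.47565707e+00  5.53804805e+00] 0.023107720058472076 50.69109048927203 [-4.02318322e-01  4.27811093e-01 -2.98253242e-02  1.11267296e+00
 -8.22507929e-04  2.37940498e+00]
55.95273884521028 51.58714476291904
```

View pics/s2.png

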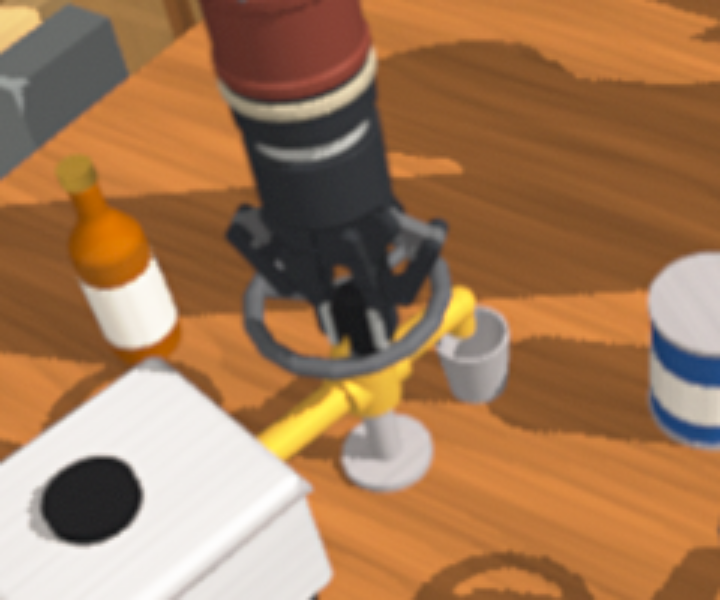

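The knob is still held between the pads at crop (355,320), at about 51°. I expect the stop near 167°, so I'll go another 100° and then feel for it in small steps.

Call:
carry_out --pt "-8 5 0" --pt "-17 9 0" --pt "-26 12 0" --pt "-35 13 0" --pt "-45 12 0" --pt "-54 9 0" --pt "-63 5 0" --pt "-71 -1 0" --pt "-77 -8 0" --pt "-83 -15 0" --yaw '[0,0,0,0,0,0,0,0,0,0]'

```text
clock: 8.55
ee_pos: [0.4839, -0.1773, 0.3752]
ee_rot: [3.141, -0.004, 0.36]
force: [13.0, -4.8, -2.9]
opening: 0.0227
grasp_force: 49.8
```

Call:
carry_out --pt "-2 -4 0" --pt "-4 -9 0" --pt "-5 -14 0" --pt "-5 -14 0" --yaw '[0,0,0,0]'

```text
clock: 8.88
ee_pos: [0.4785, -0.1915, 0.3751]
ee_rot: [-3.142, -0.002, 0.36]
force: [3.3, -1.8, 4.0]
opening: 0.0229
grasp_force: 50.6
```

Call:
carry_out --pt "0 -2 0" --pt "-1 -3 0" --pt "-1 -4 0" --pt "-1 -4 0" --yaw '[0,0,0,0]'

```text
clock: 9.22
ee_pos: [0.4779, -0.1939, 0.3751]
ee_rot: [-3.139, -0.004, 0.361]
force: [7.3, 8.2, 6.0]
opening: 0.023
grasp_force: 50.9
```

Call:
carry_out --pt "0 -2 0" --pt "0 -4 0" --pt "0 -4 0" --pt "0 -4 0" --yaw '[0,0,0,0]'

```text
clock: 9.55
ee_pos: [0.4777, -0.1955, 0.375]
ee_rot: [-3.133, -0.007, 0.363]
force: [8.3, 23.5, 13.2]
opening: 0.0227
grasp_force: 52.0
```

The stop is felt: the force along y rose to 23 N at a knob angle of about 168–169°, as expected. Now I'll turn back to about 78°.

Call:
carry_out --pt "0 5 0" --pt "2 15 0" --pt "7 23 0" --pt "13 31 0" --pt "20 37 0" --pt "28 43 0" --pt "36 46 0" --pt "46 48 0" --pt "55 49 0" --pt "65 48 0" --yaw '[0,0,0,0,0,0,0,0,0,0]'

```text
clock: 10.38
ee_pos: [0.5418, -0.1509, 0.375]
ee_rot: [-3.142, 0.002, 0.36]
force: [-6.1, -4.7, 9.4]
opening: 0.0226
grasp_force: 51.8
```

Call:
carry_out --pt "0 0 0" --pt "0 0 0" --pt "0 0 0" --yaw '[0,0,0]'

```text
clock: 10.63
ee_pos: [0.5426, -0.1513, 0.3751]
ee_rot: [3.141, -0.001, 0.36]
force: [2.4, -2.5, 5.3]
opening: 0.0228
grasp_force: 51.5
```

Angle is about 78°, so I'll release and rise.

Call:
carry_out --pt "0 0 0" --pt "0 0 0" --pt "0 0 0" --pt "0 0 0" --pt "0 0 0" --pt "0 0 0" --pt "0 0 0" --pt "0 0 0" --pt "0 0 0" --pt "0 0 0" --yaw '[0,0,0,0,0,0,0,0,0,0]' --grip 75

```text
clock: 11.47
ee_pos: [0.5424, -0.1513, 0.3747]
ee_rot: [-3.142, -0.0, 0.36]
force: [-0.1, 0.9, 0.9]
opening: 0.0751
grasp_force: 0.0
```

Call:
carry_out --pt "0 0 20" --pt "0 0 40" --pt "0 0 60" --pt "0 0 80" --pt "0 0 90" --pt "-30 0 95" --pt "-60 0 95" --pt "-90 0 95" --pt "-120 0 95" --pt "-150 0 95" --yaw '[0,0,0,0,0,0,0,0,0,0]'

```text
clock: 12.3
ee_pos: [0.3909, -0.151, 0.4692]
ee_rot: [-3.141, 0.0, 0.36]
force: [0.1, 0.1, -0.0]
opening: 0.0755
grasp_force: 0.0
```

```bash
python3 - <<'E'
from h import *
o=sensors.get_obs();print(o["ee_pos"],o["force"],o["opening"])
I,D=cams.capture("scene"); cv2.imwrite("pics/s3.png",I)
for x in cams.cut_out("scene","square_knob")[:2]:
    P=reg("scene",D,x["region"]);T=P[P[:,2]>.236];m=(T.min(0)+T.max(0))/2
    r=m[:2]-[.531,-.2055];print(x["conf"],x["at"],m,np.hypot(*r),np.degrees(np.arctan2(r[1],r[0])))
E
```

```text
[ 0.39094056 -0.15101139  0.46918335] [ 0.11364416  0.12527995 -0.02938501] 0.07546116317792588
0.62 [227.4, 199.5] [ 0.54089029 -0.15306038  0.24078305] 0.05336413894864239 79.31927974158027
```

View pics/s3.png

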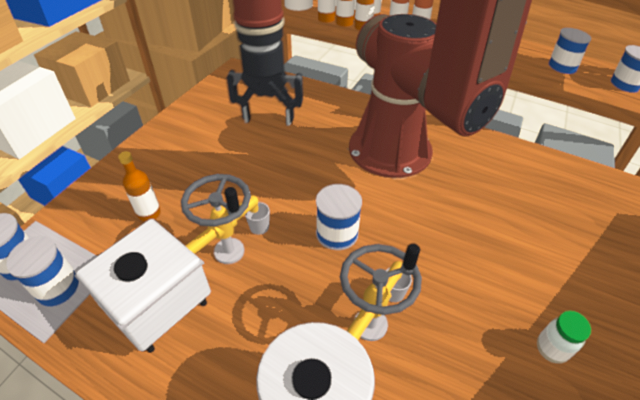

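The square valve's knob now stands at (232,200), which measures about 79°, or 89° back from the stop. The gripper at (265,95) is clear of everything, and the round valve's knob at (412,256) hasn't moved.

```bash
python3 -c "
from workcell import workorder
print(workorder.sign_off())"
```

```text
the job is handed in; nothing more can be done
None
```

The square tank's valve was cranked open until I felt its stop, then turned back about 89° and released with the gripper clear; the round tank's valve wasn't touched, and the job is handed in (no verdict was returned).

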